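Set out the sanding place around the carved owl

ROBOT

A 6-joint arm with a two-finger parallel gripper is mounted at the origin on the work surface. World frame = base frame: x ahead of the robot, y to its left, z up, the work surface at z = 0. Lengths are in mm, angles in rad, forces in N, time in s.
With the tool pointing down it reaches from about 400 to 925 mm from the base axis. Payload 12.5 kg.
Tool frame: the origin (TCP) lies at the very end of the fingers, on their centre line; the grasp point (between the pads) lies 19 mm behind it; z points along the fingers, y is the line along which they close (so a half turn about z gives the same grasp; the last joint's range is limited). The gripper opens to 95 mm and grips with 3 to 60 N. Pads are 20 mm wide; open, the fingers measure 119 mm over their backs; the gripper's body (75 mm by 180 mm) begins 59 mm behind the grasp point.
Start: joints at [1.109, 0.491, 1.559, -0, 1.092, -0.106], TCP at [217.697, 585.879, 214.661] pointing down, gripper open.
Joint ranges: [-3.1, 3.1], [-0.84, 2.19], [0.05, 2.79], [-1.13, 4.28], [0.06, 2.93], [-2.69, 2.69]. Speed limits (rad/s): [2.22, 2.22, 2.79, 3.14, 3.14, 3.14].

INTERFACE

Orientations are given as [roll, pitch, yaw] about the fixed x, y, z axes, in that order (R = Rz(yaw) Ry(pitch) Rx(roll)).
In Python, from cell import state, read_camera, camera_info, job_done gives the robot as it stands.
- The arm moves only by the shell command python3 -m handwheel, which reads ROWS from standard input. ROWS is a JSON list of rows, 1 to 5 of them, each of 5 numbers: dx, dy, dz in a scale on which 1.0 is 600 mm, then a turn about the tool's z in fractions of the full range, 1 being 4 rad, then the opening from 0.0 (shut) to 1.0 (fully open); each row is the pose to reach, as a shift and turn from the pose commanded when the command began, along the tool's axes at that moment; what a row does not reach only later rows make up. A row lasts 1/12 s, in which the tool goes at most 41.7 mm and 0.125 rad, less where a joint would pass 70% of its speed; a pose out of reach is approached as far as the arm can. The fingers move at their own pace and stop on an object; the grip force is fixed at half the most. Time passes only in rows, so rows that do not move let the fingers close. It prints the time, the measured TCP pose, the force, the opening and the grip force at its end. Shift and turn numbers lie between -1 and 1, and a call with a number outside is refused. Input that does not fit is refused with a message, and nothing moves.
- state(): the state, without advancing time (a new reading comes with each control period).
- read_camera(name): name is "scene" or "top" or "wrist"; returns (picture, depth): 420x560x3 uint8, red, green, blue; 420x560 float32, mm along the optical axis (not along the pixel's ray), 0 where there is no reading.
- camera_info(name): a dict with "vertical_fov" (degrees; the focal length in pixels is half the picture's height over the tangent of half this angle, whatever the lens; pixels are square), "cx", "cy" (the principal point, pixels), "origin" and "attitude" of the camera in the world. Camera axes: x right, y down, z forward; pixel columns grow to the right and rows downward; lengths in mm; the calibration is good to about 2 mm. A picture is of the moment at which its call begins: read the wrist's pose just before it. camera_info takes no time and is no camera call; for the wrist camera it gives the pose at the moment of the call.
- job_done(): hands the job in; it is judged then, once.
The state is a dict: "t": time; "joints": joint angles; "qvel": joint speeds; "tau": joint torques, N m; "eef_pos": TCP position; "tcp_rot": TCP orientation; "ft_force": force on the tool from outside, world axes, zero at the start; "moment": the same for the moment, N m; "opening": opening from 0.0 (shut) to 1.0 (fully open); "grip_force": force on a finger pad.
Only numpy, scipy, OpenCV 4.12 (cv2) and the standard library are available. Lean on these libraries where they do the work, as an engineer would, in place of code of your own. Each camera call takes 0.05 s, during which the arm holds its last target. There are 200 camera calls.

TASK

Get the sanding place ready: stand the carved owl gently and upright in the middle of the turntable, lay the red-brown sanding block flat exactly midway between the turntable and the blue crock, in line with their centres, and stack the grey sanding block squarely on top of it, long side along long side. Put the green sanding stick upright into the crock, foot down on its floor, easing the two sticks already there aside so that they stay in the crock too. Leave the mug and the wax tin where they are.

Things in the scene. Friction and masses are not known exactly. Their poses are not given: they have to be found in the camera images.
- turntable: Low dark steel turntable, locked and fixed, a disc of 130 mm diameter, flat top 30 mm above its origin. Origin: centre of its underside, which rests on a fixed black rubber mat 3 mm thick (130 x 400 mm) that also lies under the crock and the space between. Its y axis runs along the line to the crock (which may be on its +y or -y side); their centres are 280 mm apart.
- crock: Fixed round blue ceramic crock, open at the top, outer diameter 94 mm, inner diameter 82 mm, 85 mm high, floor 6 mm thick. Origin: centre of its underside, on the rubber mat; its yaw means nothing. Two short sticks stand loose in it.
- yellow_stick: Short round wooden sanding stick with a yellow sleeve, diameter 28 mm, 95 mm long, about 45 g, standing loose in the crock. Origin: centre of its foot; z along the stick. To stay in the crock; it may be pushed aside and may lean.
- black_stick: The same as the yellow stick (28 mm diameter, 95 mm long), with a black sleeve, also standing loose in the crock. Origin: centre of its foot.
- green_stick: Longer thinner round wooden sanding stick with a green sleeve, diameter 22 mm, 150 mm long, about 50 g, standing upright on its flat foot on the bench (2 mm rounding at the ends). Origin: centre of its foot; z along the stick. With its foot on the crock's floor its top is 71 mm above the crock's rim.
- owl: Small carved wooden owl with a flat round foot, about 120 g. Round body of 48 mm diameter from the foot up to 55 mm, narrower neck at 62 mm, head of 45 mm diameter up to 91 mm, pointed ears up to 97 mm. Origin: centre of the foot; z up, face to -x. Grasp the body at about 50 mm height.
- red_block: Cork sanding block wrapped in red-brown abrasive, 88 mm (x) by 56 mm (y) by 32 mm high, about 90 g, lying flat on the bench. Origin: centre of its underside. Grasp it across the 56 mm.
- grey_block: Cork sanding block wrapped in grey abrasive, 88 mm (x) by 56 mm (y) by 28 mm high, about 80 g, lying flat on the bench. Origin: centre of its underside. Grasp it across the 56 mm.
- mug: White mug, 80 mm diameter, 90 mm high, on the far side of the bench; not to be touched. Origin: centre of its underside.
- tin: Closed round brass-coloured wax tin, 76 mm diameter, 32 mm high, lying flat on the far side of the bench; not to be touched. Origin: centre of its underside.
Not all that is in view belongs to the job. What is shaped like the red_block but purple is not meant.

How it is judged (in metres and radians):
At the end, for the whole second after the job is handed in: Owl upright on turntable, within 15 mm of centre; red block flat on mat, 125-155 mm from turntable and crock centres, within 15 mm of their line; grey block on it within 13 mm and 15 deg; green, yellow, black sticks in crock, feet within 36 mm of axis, 25 mm of its underside, lean < 29 deg; at rest (horizontal distance between owl and turntable below 0.015 m and z of owl in the frame of turntable between 0.026 and 0.034 m and angle between owl's own z axis and vertical below 0.12 rad and horizontal distance between red_block and turntable between 0.125 and 0.155 m and horizontal distance between red_block and crock between 0.125 and 0.155 m and x of red_block in the frame of turntable between -0.015 and 0.015 m and z of red_block in the frame of turntable between -0.003 and 0.004 m and angle between each of red_block, grey_block's own z axis and vertical below 0.1 rad and horizontal distance between grey_block and red_block below 0.013 m and z of grey_block in the frame of red_block between 0.028 and 0.036 m and angle between the x axis of grey_block and the x axis of red_block, either way round below 0.26 rad and horizontal distance between each of green_stick, yellow_stick, black_stick and crock below 0.036 m and z of green_stick in the frame of crock between -0.002 and 0.025 m and angle between each of green_stick, yellow_stick, black_stick's own z axis and vertical below 0.5 rad and z of yellow_stick in the frame of crock between -0.002 and 0.025 m and z of black_stick in the frame of crock between -0.002 and 0.025 m and linear speed of each of green_stick, owl, red_block, grey_block, yellow_stick, black_stick below 0.02 m/s); the robot touches nothing.
It fails at once if the mug was moved (over 15 mm) (distance of mug from where it was at the start of the episode above 0.015 m).
It fails at once if the wax tin was moved (over 15 mm) (distance of tin from where it was at the start of the episode above 0.015 m).
It fails at once if the owl was dropped or slammed on the turntable (over 40 N) (contact force between owl and turntable above 40 N).
It fails at once if the owl was let go in the air, more than 12 mm above the turntable (z of owl in the frame of turntable above 0.042 m and horizontal distance between owl and turntable below 0.06 m and contact force between owl and the fingers below 0.05 N).
It also fails if it takes over 115 s, if anything falls off the work surface, if the arm or the gripper's body presses on something with over 40 N, if the wrist force passes 120 N, or if a joint passes its speed limit or range.

## Working session

There is one attempt and no reset: what is moved stays moved. The work goes in short steps, Python scripts to look and compute and a shell command to move; the robot and the scene stay as the last step left them, time stands still between calls to the robot, and variables do not carry over. Pictures are saved under pics/ and viewed, at most 14 in all, crops included, and the job is handed in when it is done.

```bash
ls; mkdir -p pics; cat > h.py <<'E'
import numpy as np,cv2
from cell import state,read_camera,camera_info
from scipy.spatial.transform import Rotation as Rn
def R(att):
    a=np.array(att,float)
    return a if a.shape==(3,3) else Rn.from_euler('xyz',a).as_matrix()
def grab(n,save=None):
    i=camera_info(n); p,d=read_camera(n)
    if save: cv2.imwrite('pics/'+save,p[:,:,::-1])
    return i,p,d
def cloud(i,d):
    f=d.shape[0]/2/np.tan(np.radians(i['vertical_fov'])/2)
    v,u=np.mgrid[:d.shape[0],:d.shape[1]]
    c=np.stack([(u-i['cx'])/f*d,(v-i['cy'])/f*d,d],-1)
    return c@R(i['attitude']).T+np.array(i['origin'])
E
python3 - <<'E'
from h import *
print(state())
for n in('scene','top','wrist'):
    i,p,d=grab(n,n+'0.png'); print(n,i); np.savez('pics/'+n+'0.npz',p=p,d=d,c=cloud(i,d))
E
```

```text
pics
{'t': 0.0, 'joints': array([ 1.10940802e+00,  4.91560570e-01,  1.55946838e+00,  6.42080311e-06,
        1.09176855e+00, -1.05606835e-01]), 'qvel': array([-9.07307387e-04,  5.31570154e-04, -1.90944260e-04, -3.03281803e-04,
       -3.40459998e-05, -2.03437412e-03]), 'tau': array([-1.38920070e-03, -6.12641287e+01, -2.58198363e+01,  6.91285031e-02,
        4.81819664e-02, -9.46741216e-05]), 'eef_pos': array([217.56143334, 585.6213252 , 214.05462461]), 'tcp_rot': array([-3.14039512e+00, -1.32666449e-04,  2.78580814e+00]), 'ft_force': array([-0.23650491, -0.80915002,  0.51610978]), 'moment': array([0.01130835, 0.01384775, 0.03289807]), 'grip_force': 0.0, 'opening': 0.9960880981345035}
scene {'vertical_fov': 51.146683315322974, 'cx': 279.65227206833487, 'cy': 208.8565017548027, 'origin': array([986.18074937, 314.28178208, 982.08464014]), 'attitude': array([-2.57522991, -0.01537668,  2.25941512])}
top {'vertical_fov': 55.26984022134153, 'cx': 279.1204896762377, 'cy': 210.9527499993941, 'origin': array([ 445.56530555,  -67.0551601 , 1039.39955957]), 'attitude': array([-3.08143395e+00,  1.73813260e-03, -1.58450667e+00])}
wrist {'vertical_fov': 61.41213837874968, 'cx': 278.75063301738203, 'cy': 207.32936018149266, 'origin': array([153.29971609, 608.73914973, 384.7932568 ]), 'attitude': array([2.89158431e+00, 6.28430086e-04, 1.21496547e+00])}
```

View pics/top0.png

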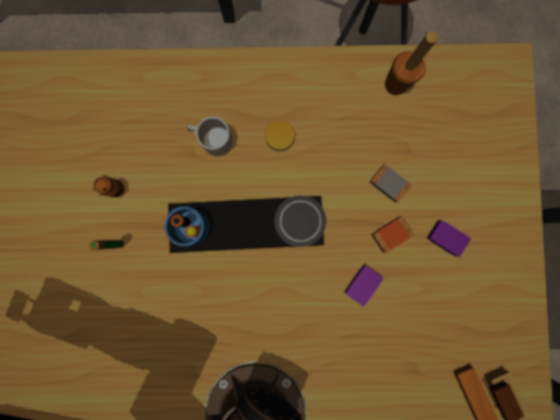

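View pics/scene0.png

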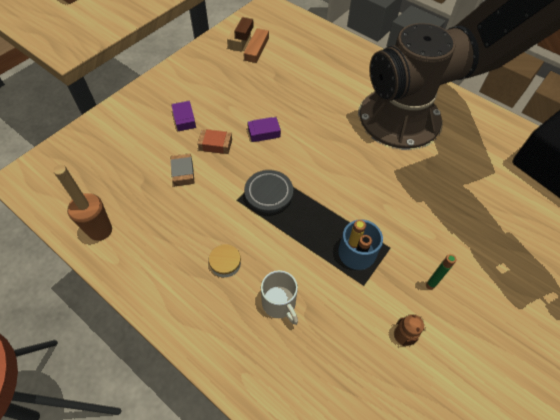

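Top view: turntable (300,221), crock (186,226) with black (177,220) and yellow (192,231) sticks, owl (106,186), green stick (100,244), red block (393,234), grey block (391,183), mug (213,133), tin (280,136). Lookalikes: the purple blocks (449,238) and (364,285), the brown bars (475,390) and the pot (407,70). I choose the red-brown one at (393,234).

```bash
cat > m.py <<'E'
from h import *
def comp(c,x,y,r,zmin,zmax=400):
    P=c.reshape(-1,3); m=(np.hypot(P[:,0]-x,P[:,1]-y)<r)&(P[:,2]>zmin)&(P[:,2]<zmax); return P[m]
def rect(P):
    (cx,cy),(w,h),a=cv2.minAreaRect(P[:,:2].astype(np.float32))
    if w<h: w,h,a=h,w,a-90
    return np.round([cx,cy,w,h,a],1)
E
python3 - <<'E'
from m import *
C={n:np.load(f'pics/{n}0.npz')['c'] for n in('top','scene')}
px=dict(turn=(300,221),crock=(186,226),owl=(106,186),green=(97,244),red=(393,234),grey=(391,183),mug=(213,133),tin=(280,136))
for n,(u,v) in px.items():
    p0=C['top'][v,u]
    print(n,p0.round(0))
    for k in C:
        P=comp(C[k],p0[0],p0[1],75 if n!='grey' and n!='red' else 52,12)
        if len(P)<5: print(k,'none');continue
        zt=np.percentile(P[:,2],97); T=P[P[:,2]>zt-8]
        (a,b),r=cv2.minEnclosingCircle(T[:,:2].astype(np.float32))
        print('  ',k,len(P),'ztop',zt.round(1),'circ',round(a,1),round(b,1),round(r,1),'rect',rect(T),'med',np.median(T,0).round(1))
for k in C:
    z=C[k][:,:,2]; P=C[k].reshape(-1,3); m=(abs(P[:,0]-500)<150)&(abs(P[:,1]+200)<150)&(abs(P[:,2])<6); print(k,'table z',np.median(P[m,2]))
p=np.load('pics/top0.npz')['p'][150:320,330:490]; q=np.load('pics/top0.npz')['p'][160:270,80:220]
a=cv2.resize(p,(480,510),interpolation=2); b=cv2.resize(q,(320,250),interpolation=2)
o=np.zeros((510,800,3),np.uint8);o[:,:480]=a;o[:250,480:]=b;cv2.imwrite('pics/crop1.png',o[:,:,::-1])
E
```

```text
turn [ 480. -118.   34.]
   top 2084 ztop 36.7 circ 482.5 -119.3 64.9 rect [ 481.8 -119.6  128.4  128.   -45.7] med [ 482.3 -119.1   33.3]
   scene 1644 ztop 37.4 circ 481.8 -120.3 66.3 rect [ 482.3 -121.4  131.6  127.    38.7] med [ 484.3 -118.6   34. ]
crock [472. 168.  35.]
   top 1107 ztop 105.9 circ 471.6 156.3 33.9 rect [471.6 156.4  67.5  27.1  52.4] med [472.  152.  104.2]
   scene 1624 ztop 105.6 circ 471.6 156.2 34.1 rect [473.  155.2  68.1  27.6  52.7] med [473.6 159.6 104. ]
owl [568. 345.  90.]
   top 516 ztop 92.2 circ 573.2 357.6 20.9 rect [573.6 357.3  38.6  38.1  -1.2] med [573.1 357.   89. ]
   scene 707 ztop 92.2 circ 574.4 358.2 21.1 rect [574.8 356.7  39.5  37.7  33.6] med [576.4 357.1  88.9]
green [432. 337. 151.]
   top 304 ztop 151.7 circ 431.0 343.5 11.0 rect [430.8 343.5  20.9  19.4 -68.1] med [431.5 343.3 150.2]
   scene 409 ztop 151.8 circ 432.2 343.1 10.8 rect [432.7 343.3  20.3  20.2  36.2] med [433.4 342.8 150.3]
red [ 444. -351.   30.]
   top 849 ztop 35.2 circ 444.5 -353.8 50.6 rect [ 445.5 -353.4   89.    57.9  -59.6] med [ 444.9 -352.9   31.9]
   sc
[... 189 characters left out ...]
.4 -351.8   87.9   58.3   50.6] med [ 576.1 -351.3   28. ]
   scene 611 ztop 32.2 circ 574.5 -351.1 50.2 rect [ 575.5 -353.3   89.9   57.    49.3] med [ 577.1 -351.5   29. ]
mug [715. 104.   2.]
   top 759 ztop 91.3 circ 694.5 91.6 40.1 rect [694.2  91.2  78.6  78.3  77.1] med [694.5  92.3  89.1]
   scene 1137 ztop 91.7 circ 695.2 89.0 40.6 rect [694.9  89.8  78.6  78.5 -85.5] med [697.1  89.8  89.5]
tin [697. -71.  34.]
   top 702 ztop 35.3 circ 702.3 -70.5 37.7 rect [702.1 -70.6  74.8  72.6 -43.4] med [702.2 -70.9  31.8]
   scene 790 ztop 36.0 circ 702.7 -73.4 39.0 rect [702.5 -72.2  74.3  73.6 -70.9] med [703.4 -71.4  32.2]
top table z -0.11220497619342495
scene table z 0.8432395523229843
```

View pics/crop1.png

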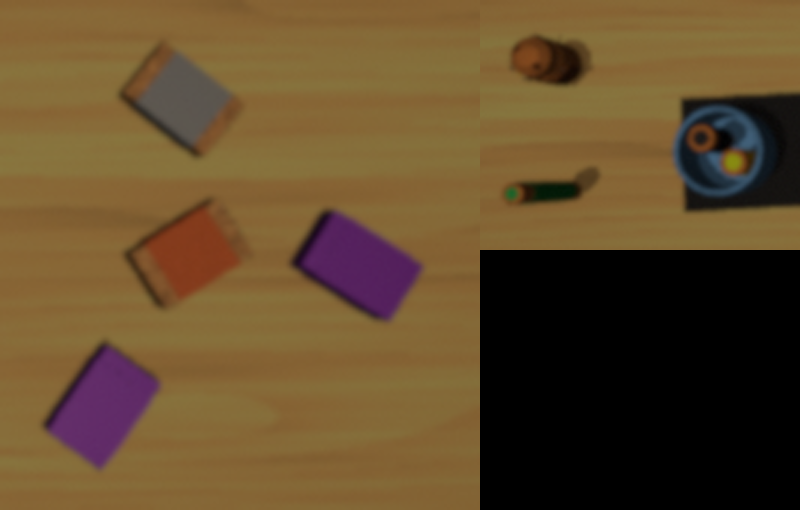

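Crop confirms: cork-ended red-brown block at (185,253) between the purple decoys, grey above it, at (180,97). In the right inset the black stick is at (701,138), the yellow at (735,162).

```bash
python3 - <<'E'
from m import *
from scipy.optimize import least_squares
for k in('top','scene'):
    Z=np.load(f'pics/{k}0.npz');c=Z['c'];p=Z['p'].astype(int)
    P=c.reshape(-1,3);col=p.reshape(-1,3)
    rr=np.hypot(P[:,0]-472,P[:,1]-160); m=(rr<56)&(rr>34)&(P[:,2]>84)&(P[:,2]<92)&(col[:,2]>col[:,0]+10)
    T=P[m]; s=least_squares(lambda q:np.hypot(T[:,0]-q[0],T[:,1]-q[1])-q[2],[472,160,44],loss='soft_l1').x
    print(k,'rim',len(T),s.round(1),np.median(T[:,2]).round(1))
    m=(rr<50)&(P[:,2]>97); T=P[m].astype(np.float32); C=col[m]
    _,l,cen=cv2.kmeans(T[:,:2].copy(),2,None,(3,50,.1),5,0)
    for j in(0,1):
        t=T[l[:,0]==j]; print('  stick',cv2.minEnclosingCircle(t[:,:2].copy()),t[:,2].mean(),t[:,2].std(), np.linalg.lstsq(np.c_[t[:,:2],np.ones(len(t))],t[:,2],rcond=None)[0][:2].round(2),C[l[:,0]==j].mean(0))
    m=(abs(P[:,0]-476)<110)&(abs(P[:,1]-20)<230)&(col.max(1)<40)&(P[:,2]<10)&(P[:,2]>-4)
    print('  mat',rect(P[m]),np.median(P[m,2]))
E
```

```text
top rim 300 [471.6 159.7  43.7] 87.6
  stick ((459.2938232421875, 140.03176879882812), 13.714738845825195) 103.97891 2.16081 [0.01 0.06] [114.73913043  92.05217391  29.86086957]
  stick ((483.90625, 173.04881286621094), 14.042987823486328) 103.8598 1.9049498 [0.02 0.04] [80.         47.23893805 25.63716814]
  mat [476.1  21.6 391.7 122.6 -87.9] 3.010858826027061
scene rim 252 [473.2 159.2  43.5] 87.9
  stick ((485.1093444824219, 171.411865234375), 14.030972480773926) 103.45083 2.5341842 [-0.08 -0.01] [101.3826087   68.93913043  44.50434783]
  stick ((460.36309814453125, 138.75473022460938), 13.8967866897583) 103.976074 2.12692 [-0.07 -0.02] [152.45283019 123.21698113  64.51886792]
  mat [477.7  20.2 392.8 126.2 -87.7] 3.5188830616589257
```

```bash
cat > d.py <<'E'
import sys
from h import *
s=state(); a=[float(v) for v in sys.argv[1:]]
p=s['eef_pos']; M=R(s['tcp_rot']); yaw=s['tcp_rot'][2]
print('t',round(s['t'],1),'tool d',(M.T@(np.array(a[:3])-p)).round(1),'yaw',yaw.round(3),'j6',s['joints'][5].round(2),end=' ')
if len(a)>3:
    w=-(a[3]-yaw); print('turn',round((w+np.pi/2)%np.pi-np.pi/2,3))   # turn about tool z (down), half-turn symmetric
E
python3 d.py 574 357.3 150
```

```text
t 0.1 tool d [-413.6  -89.9   64.3] yaw 2.786 j6 -0.11
```

The manual's scale: shifts go in shares of 600 mm and turns go in shares of 4 rad. Converting my numbers, -200 mm / 600 = -0.3333, -160 mm / 600 = -0.2667.

```bash
echo '[[-0.0667,-0.015,0,0,1],[-0.1333,-0.03,0.0083,0,1],[-0.2,-0.0433,0.0167,0,1],[-0.2667,-0.0583,0.025,0,1],[-0.3333,-0.0733,0.0333,0,1]]' | python3 -m handwheel; echo '[[-0.0667,-0.015,0.0083,0,1],[-0.1333,-0.03,0.025,0,1],[-0.2,-0.0433,0.0417,0,1],[-0.2667,-0.0583,0.05,0,1],[-0.325,-0.07,0.0583,0,1]]' | python3 -m handwheel; echo '[[-0.0167,-0.0033,0.0083,0,1],[-0.03,-0.0067,0.015,0,1],[-0.03,-0.0067,0.015,0,1]]' | python3 -m handwheel; python3 d.py 574 357.3 31; python3 - <<'E'
from m import *
i,p,d=grab('wrist','w1.png'); c=cloud(i,d)
P=comp(c,574,357,50,12); zt=np.percentile(P[:,2],97);T=P[P[:,2]>zt-8]; print(zt,cv2.minEnclosingCircle(T[:,:2].astype(np.float32)),len(P))
E
```

```text
t: 0.57
eef_pos: [391.1, 473.7, 194.3]
tcp_rot: [-3.142, -0.0, 2.786]
ft_force: [-0.1, 0.4, 0.4]
opening: 1.0
grip_force: 0.0
t: 0.98
eef_pos: [559.7, 365.7, 158.8]
tcp_rot: [-3.141, -0.001, 2.785]
ft_force: [0.6, 1.1, 0.6]
opening: 1.002
grip_force: 0.0
t: 1.23
eef_pos: [573.8, 356.8, 149.3]
tcp_rot: [-3.14, -0.001, 2.784]
ft_force: [0.0, 0.5, 0.3]
opening: 0.999
grip_force: 0.0
t 1.2 tool d [ -0.2   0.7 118.3] yaw 2.784 j6 -0.76 276.06499609714734 ((555.1051025390625, 365.13250732421875), 45.38096237182617) 56260
```

View pics/w1.png

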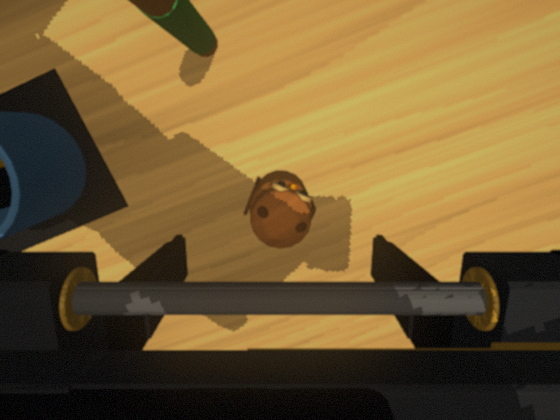

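Wrist view: owl at (281,208), centred between the fingers at columns 170 and 390. Descend and grip.

Scaled: 118 mm / 600 = 0.1967, 100 mm / 600 = 0.1667.

```bash
echo '[[0,0.0008,0.0583,0,1],[0,0.0008,0.1167,0,1],[0,0.0008,0.1667,0,1],[0,0.0008,0.1967,0,1],[0,0.0008,0.1967,0,1]]' | python3 -m handwheel; echo '[[0,0,0,0,0.35],[0,0,0,0,0.35],[0,0,0,0,0.35],[0,0,0,0,0.35],[0,0,0,0,0.35]]' | python3 -m handwheel;echo '[[0,0,0,0,0.35],[0,0,0,0,0.35],[0,0,0,0,0.35],[0,0,0,0,0.35],[0,0,0,0,0.35]]' | python3 -m handwheel
```

```text
t: 1.7
eef_pos: [570.6, 358.7, 29.2]
tcp_rot: [-3.137, -0.004, 2.788]
ft_force: [-0.5, 0.2, 0.4]
opening: 1.0
grip_force: 0.0
t: 2.12
eef_pos: [574.0, 358.4, 33.9]
tcp_rot: [3.14, 0.001, 2.786]
ft_force: [0.2, 0.9, -0.2]
opening: 0.706
grip_force: 0.0
t: 2.53
eef_pos: [573.7, 358.1, 32.9]
tcp_rot: [3.141, 0.0, 2.786]
ft_force: [-1.3, -1.5, 3.2]
opening: 0.508
grip_force: 30.0
```

Scaled: -130 mm / 600 = -0.2167, -120 mm / 600 = -0.2.

```bash
echo '[[0,0,-0.025,0,0.35],[0,0,-0.0833,0,0.35],[0,0,-0.1417,0,0.35],[0,0,-0.2,0,0.35],[0,0,-0.2167,0,0.35]]' | python3 -m handwheel; python3 d.py 482 -119.8 160
```

```text
t: 2.95
eef_pos: [575.1, 358.9, 168.0]
tcp_rot: [3.137, 0.004, 2.786]
ft_force: [0.9, -0.9, 0.1]
opening: 0.506
grip_force: 30.0
t 3.0 tool d [ -79.5 -481.2    5.9] yaw 2.786 j6 -0.75
```

Scaled: -160 mm / 600 = -0.2667, -125 mm / 600 = -0.2083.

```bash
echo '[[-0.005,-0.0333,0,0,0.35],[-0.015,-0.0917,0,0,0.35],[-0.025,-0.15,0,0,0.35],[-0.035,-0.2083,0,0,0.35],[-0.045,-0.2667,0,0,0.35]]' | python3 -m handwheel; echo '[[-0.01,-0.0583,0,0,0.35],[-0.02,-0.1167,0,0,0.35],[-0.0283,-0.175,0,0,0.35],[-0.0383,-0.2333,0,0,0.35],[-0.0483,-0.2917,0,0,0.35]]' | python3 -m handwheel;  echo '[[-0.01,-0.0583,0,0,0.35],[-0.02,-0.1167,0,0,0.35],[-0.0283,-0.175,0,0,0.35],[-0.035,-0.2167,0,0,0.35],[-0.0383,-0.2383,0,0,0.35]]' | python3 -m handwheel; echo '[[0,0,0,0,0.35],[0,0,0,0,0.35],[0,0,0,0,0.35]]' | python3 -m handwheel;python3 d.py 482 -119.8 66
python3 - <<'E'
from m import *
i,p,d=grab('scene','s2.png'); c=cloud(i,d)
x,y,z=state()['eef_pos'];
for n in('scene','top'):
    i,p,d=grab(n); c=cloud(i,d); P=comp(c,482,-120,80,20,40); T=P; print(n,len(P),rect(P) if len(P) else 0)
    P=comp(c,x,y,26,100,190); print(len(P), P[:,2].min() if len(P) else 0)
E
```

```text
t: 3.37
eef_pos: [542.3, 197.3, 161.9]
tcp_rot: [-3.141, -0.001, 2.786]
ft_force: [0.7, 0.0, -0.5]
opening: 0.508
grip_force: 30.0
t: 3.78
eef_pos: [508.6, 23.1, 162.1]
tcp_rot: [-3.142, -0.001, 2.786]
ft_force: [0.8, 0.3, -1.6]
opening: 0.503
grip_force: 30.0
t: 4.2
eef_pos: [480.4, -120.0, 162.1]
tcp_rot: [-3.141, -0.001, 2.784]
ft_force: [-0.9, 0.0, -0.7]
opening: 0.508
grip_force: 30.0
t: 4.45
eef_pos: [481.1, -116.8, 162.3]
tcp_rot: [3.141, -0.001, 2.786]
ft_force: [-0.9, -0.1, -0.7]
opening: 0.511
grip_force: 30.0
t 4.5 tool d [-1.9 -2.5 96.3] yaw 2.786 j6 -1.59 scene 1590 [ 484.6 -119.1  127.2  126.   -49.7]
175 129.9154484355298
top 0 0
0 0
```

View pics/s2.png

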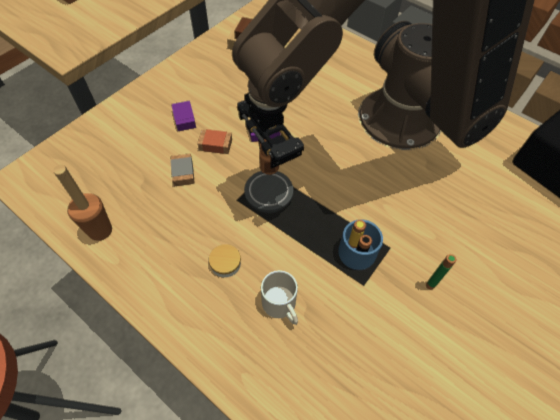

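Owl held upright at about (268,163), above the turntable (269,190); foot about 32 below TCP. Lower fast, then slow.

Scaled: 86 mm / 600 = 0.1433, 82 mm / 600 = 0.1367.

```bash
echo '[[-0.0033,-0.0042,0.0417,0,0.35],[-0.0033,-0.0042,0.0833,0,0.35],[-0.0033,-0.0042,0.1167,0,0.35],[-0.0033,-0.0042,0.1367,0,0.35],[-0.0033,-0.0042,0.1433,0,0.35]]' | python3 -m handwheel; echo '[[0,0,0,0,0.35],[0,0,0,0,0.35],[0,0,0.0033,0,0.35],[0,0,0.0067,0,0.35],[0,0,0.0083,0,0.35]]' | python3 -m handwheel; echo '[[0,0,0.0017,0,0.35],[0,0,0.0033,0,0.35],[0,0,0.0033,0,0.35]]' | python3 -m handwheel;echo '[[0,0,0.0017,0,0.35],[0,0,0.0017,0,0.35]]' | python3 -m handwheel; python3 d.py 482 -119.8 65
```

```text
t: 5.02
eef_pos: [481.6, -119.5, 74.9]
tcp_rot: [3.141, -0.003, 2.787]
ft_force: [0.0, 0.8, -0.3]
opening: 0.508
grip_force: 30.0
t: 5.43
eef_pos: [482.4, -120.5, 72.0]
tcp_rot: [3.142, 0.001, 2.786]
ft_force: [-0.5, 0.2, -1.1]
opening: 0.508
grip_force: 30.0
t: 5.68
eef_pos: [482.2, -120.5, 69.5]
tcp_rot: [3.141, -0.0, 2.786]
ft_force: [-0.4, 0.8, -0.7]
opening: 0.505
grip_force: 30.0
t: 5.85
eef_pos: [482.2, -120.5, 68.5]
tcp_rot: [3.141, -0.0, 2.786]
ft_force: [-0.0, -0.1, -1.1]
opening: 0.507
grip_force: 30.0
t 5.8 tool d [0.4 0.6 3.5] yaw 2.786 j6 -1.59
```

Scaled: 1.5 mm / 600 = 0.0025, 1 mm / 600 = 0.0017.

```bash
echo '[[0,0.0008,0.0008,0,0.35],[0,0.0008,0.0017,0,0.35],[0,0.0008,0.0025,0,0.35],[0,0.0008,0.0025,0,0.35]]' | python3 -m handwheel; echo '[[0,0,0.0008,0,0.35],[0,0,0.0017,0,0.35],[0,0,0.0017,0,0.35]]' | python3 -m handwheel;echo '[[0,0,0.0007,0,0.35],[0,0,0.0013,0,0.35],[0,0,0.0013,0,0.35]]' | python3 -m handwheel
```

```text
t: 6.18
eef_pos: [482.3, -120.0, 67.0]
tcp_rot: [3.142, -0.0, 2.786]
ft_force: [0.2, 0.8, -1.5]
opening: 0.51
grip_force: 30.0
t: 6.43
eef_pos: [482.4, -120.0, 66.0]
tcp_rot: [3.141, -0.0, 2.786]
ft_force: [-0.6, -1.1, -1.0]
opening: 0.504
grip_force: 30.0
t: 6.68
eef_pos: [482.4, -120.0, 65.8]
tcp_rot: [3.142, 0.0, 2.786]
ft_force: [-2.6, 1.0, 6.0]
opening: 0.505
grip_force: 30.0
```

Contact at 6 N. Release and rise.

Scaled: -110 mm / 600 = -0.1833, -100 mm / 600 = -0.1667.

```bash
echo '[[0,0,0,0,0.6],[0,0,0,0,0.7],[0,0,0,0,0.8],[0,0,0,0,0.9],[0,0,0,0,0.9]]' | python3 -m handwheel; echo '[[0,0,-0.0167,0,0.95],[0,0,-0.0583,0,0.95],[0,0,-0.1167,0,0.95],[0,0,-0.1667,0,0.95],[0,0,-0.1833,0,0.95]]' | python3 -m handwheel
python3 - <<'E'
from m import *
i,p,d=grab('scene','s3.png'); c=cloud(i,d); P=comp(c,482,-120,60,90,135)
print(len(P),P[:,2].max(),np.median(P,0),cv2.minEnclosingCircle(P[(P[:,2]>115)&(P[:,2]<130)][:,:2].astype(np.float32)))
i,p,d=grab('wrist','w3.png')
E
python3 d.py 444.9 -353.7 150 -1.04
```

```text
t: 7.1
eef_pos: [482.4, -120.0, 65.2]
tcp_rot: [3.141, -0.0, 2.786]
ft_force: [-0.8, -0.5, 0.5]
opening: 0.8
grip_force: 0.0
t: 7.52
eef_pos: [483.4, -120.4, 179.8]
tcp_rot: [-3.142, 0.005, 2.786]
ft_force: [-0.4, -0.2, 0.1]
opening: 0.951
grip_force: 0.0
296 128.8055058136854 [ 491.18992444 -113.90931334  116.54610747] ((482.3914794921875, -118.307373046875), 23.374217987060547)
t 7.6 tool d [ -45.3 -232.1   28.1] yaw 2.786 j6 -1.59 turn 0.684
```

View pics/w3.png

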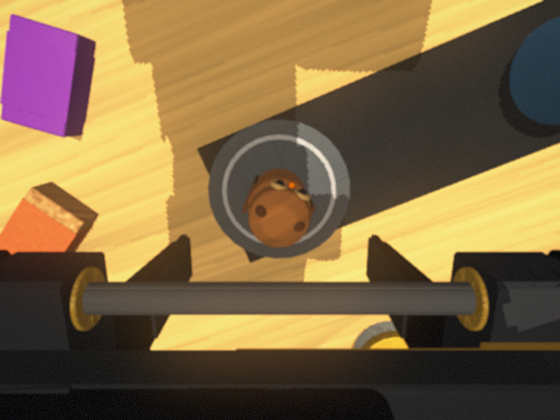

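Owl stands upright near the turntable's centre, (281,210) in the wrist view, and measures (482,-119). Now the red block.

Scaled: -174 mm / 600 = -0.29, -138 mm / 600 = -0.23, 0.6 rad / 4 = 0.15.

```bash
echo '[[-0.01,-0.05,0,0.03,1],[-0.0217,-0.11,0,0.06,1],[-0.0333,-0.17,0.0083,0.09,1],[-0.045,-0.23,0.0167,0.12,1],[-0.0567,-0.29,0.025,0.15,1]]' | python3 -m handwheel; python3 d.py 444.9 -353.7 150 -1.04
```

```text
t: 8.03
eef_pos: [452.7, -296.2, 159.2]
tcp_rot: [-3.141, -0.002, 2.18]
ft_force: [0.9, -0.2, -0.1]
opening: 1.0
grip_force: 0.0
t 8.0 tool d [-42.7 -39.3   9.1] yaw 2.18 j6 -1.31 turn 0.079
```

Scaled: -43 mm / 600 = -0.0717, -42 mm / 600 = -0.07, 0.08 rad / 4 = 0.02.

```bash
echo '[[-0.035,-0.0333,0.0083,0.01,1],[-0.07,-0.0633,0.015,0.02,1],[-0.0717,-0.065,0.015,0.02,1],[-0.0717,-0.065,0.015,0.02,1]]' | python3 -m handwheel; cat > w.py <<'E'
import sys
from m import *
x,y,z0,z1=map(float,sys.argv[1:5])
i,p,d=grab('wrist',sys.argv[5] if len(sys.argv)>5 else None); c=cloud(i,d); P=comp(c,x,y,56,z0,z1)
print('wrist',len(P),rect(P),P.mean(0).round(1),np.percentile(P[:,2],[5,50,95]).round(1))
E
python3 w.py 445 -353.5 25 40 w4.png;  python3 d.py 444.9 -353.7 5 -1.04
```

```text
t: 8.37
eef_pos: [445.7, -353.2, 149.8]
tcp_rot: [-3.141, -0.002, 2.104]
ft_force: [-0.8, -0.2, 0.5]
opening: 1.0
grip_force: 0.0
wrist 6871 [ 444.8 -355.7   88.1   56.6  -58.5] [ 443.7 -353.7   32.9] [31.6 32.9 34.1]
t 8.4 tool d [ -1.1  -1.7 145.2] yaw 2.105 j6 -1.32 turn 0.004
```

View pics/w4.png

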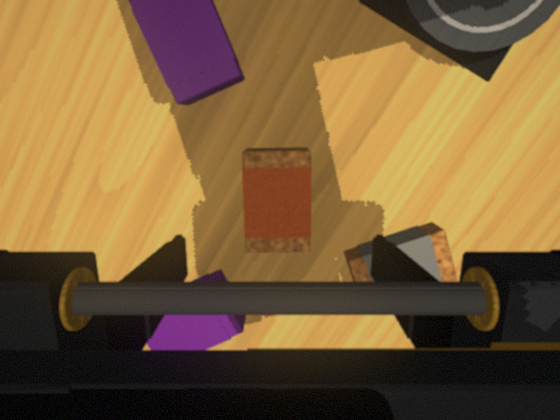

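Wrist view: red block at (277,200), square between the fingers; the grey (400,250) and purple (195,310) lie clear of them.

Scaled: 145 mm / 600 = 0.2417, -1.5 mm / 600 = -0.0025.

```bash
echo '[[-0.0025,-0.0033,0.0583,0,1],[-0.0025,-0.0033,0.125,0,1],[-0.0025,-0.0033,0.1833,0,1],[-0.0025,-0.0033,0.23,0,1],[-0.0025,-0.0033,0.2417,0,1]]' | python3 -m handwheel; echo '[[0,0,0,0,0.4],[0,0,0,0,0.4],[0,0,0,0,0.4],[0,0,0,0,0.4],[0,0,0,0,0.4]]' | python3 -m handwheel;echo '[[0,0,0,0,0.4],[0,0,0,0,0.4],[0,0,0,0,0.4],[0,0,0,0,0.4]]' | python3 -m handwheel; echo '[[0,0,-0.02,0,0.4],[0,0,-0.075,0,0.4],[0,0,-0.1333,0,0.4],[0,0,-0.1833,0,0.4],[0,0,-0.2,0,0.4]]' | python3 -m handwheel; python3 d.py 477.2 19.8 160 1.606
```

```text
t: 8.83
eef_pos: [444.5, -352.0, 2.6]
tcp_rot: [-3.14, -0.006, 2.108]
ft_force: [0.2, 0.0, 0.1]
opening: 0.998
grip_force: 0.0
t: 9.25
eef_pos: [446.1, -355.2, 7.8]
tcp_rot: [3.141, 0.002, 2.106]
ft_force: [0.4, -0.1, 0.3]
opening: 0.709
grip_force: 0.0
t: 9.58
eef_pos: [445.8, -355.1, 7.0]
tcp_rot: [3.141, 0.001, 2.106]
ft_force: [-0.8, 1.0, 7.5]
opening: 0.592
grip_force: 30.0
t: 10.0
eef_pos: [446.6, -355.8, 131.2]
tcp_rot: [3.14, 0.005, 2.106]
ft_force: [-0.3, 0.3, -1.9]
opening: 0.584
grip_force: 30.0
t 10.0 tool d [307.4 217.9 -30.2] yaw 2.106 j6 -1.32 turn 0.5
```

Scaled: 122 mm / 600 = 0.2033, 94 mm / 600 = 0.1567.

```bash
echo '[[0.025,0.0167,-0.0417,0,0.4],[0.0667,0.0467,-0.0917,0,0.4],[0.11,0.0783,-0.125,0,0.4],[0.1567,0.1117,-0.1333,0,0.4],[0.2033,0.1433,-0.1333,0,0.4]]' | python3 -m handwheel; echo '[[0.0467,0.0333,0,0.025,0.4],[0.0933,0.0667,0,0.05,0.4],[0.1417,0.1,0,0.075,0.4],[0.1883,0.1333,0,0.1,0.4],[0.235,0.1667,0,0.125,0.4]]' | python3 -m handwheel; python3 d.py 477.2 19.8 120 1.606
```

```text
t: 10.42
eef_pos: [457.6, -204.9, 208.0]
tcp_rot: [3.14, 0.002, 2.105]
ft_force: [0.8, 0.6, -0.7]
opening: 0.587
grip_force: 30.0
t: 10.83
eef_pos: [471.0, -32.2, 206.3]
tcp_rot: [-3.141, -0.0, 1.601]
ft_force: [0.8, 0.0, -0.2]
opening: 0.585
grip_force: 30.0
t 10.8 tool d [51.7  7.7 86.3] yaw 1.601 j6 -0.24 turn -0.005
```

Scaled: 86 mm / 600 = 0.1433, 51.7 mm / 600 = 0.0862.

```bash
echo '[[0.0467,0.0067,0.0083,0,0.4],[0.0833,0.0128,0.0333,0,0.4],[0.0862,0.0128,0.0833,0,0.4],[0.0862,0.0128,0.1433,0,0.4],[0.0862,0.0128,0.1433,0,0.4]]' | python3 -m handwheel; echo '[[0,0,0.05,0,0.4],[0,0,0.1,0,0.4],[0,0,0.1417,0,0.4],[0,0,0.1633,0,0.4],[0,0,0.1633,0,0.4]]' | python3 -m handwheel;echo '[[0,0,0,0,0.4],[0,0,0,0,0.4],[0,0,0,0,0.4]]' | python3 -m handwheel;  python3 d.py 477.2 19.8 10 1.606
```

```text
t: 11.25
eef_pos: [474.7, 18.8, 115.9]
tcp_rot: [-3.133, -0.001, 1.607]
ft_force: [-0.5, 0.2, -0.7]
opening: 0.585
grip_force: 30.0
t: 11.67
eef_pos: [476.8, 17.8, 21.2]
tcp_rot: [-3.138, -0.001, 1.605]
ft_force: [-0.6, 0.2, -0.8]
opening: 0.587
grip_force: 30.0
t: 11.92
eef_pos: [478.2, 18.0, 23.8]
tcp_rot: [3.139, 0.0, 1.606]
ft_force: [-0.5, 0.7, -0.8]
opening: 0.585
grip_force: 30.0
t 11.9 tool d [ 1.9 -1.  13.8] yaw 1.606 j6 -0.14 turn -0.0
```

Scaled: 11.5 mm / 600 = 0.0192, 10.5 mm / 600 = 0.0175.

```bash
echo '[[0.0017,-0.0008,0.0067,0,0.4],[0.0032,-0.0017,0.0133,0,0.4],[0.0032,-0.0017,0.0175,0,0.4],[0.0032,-0.0017,0.0192,0,0.4],[0.0032,-0.0017,0.0192,0,0.4]]' | python3 -m handwheel; echo '[[0,0,0.0017,0,0.4],[0,0,0.0033,0,0.4],[0,0,0.0033,0,0.4]]' | python3 -m handwheel;  python3 d.py 477.2 19.8 10 1.606
```

```text
t: 12.33
eef_pos: [476.3, 20.1, 10.5]
tcp_rot: [-3.141, -0.0, 1.606]
ft_force: [-0.2, 0.9, -1.5]
opening: 0.589
grip_force: 30.0
t: 12.58
eef_pos: [476.4, 20.0, 9.9]
tcp_rot: [3.141, 0.0, 1.606]
ft_force: [-4.5, 0.7, 19.6]
opening: 0.584
grip_force: 30.0
t 12.6 tool d [-0.3  0.8 -0.1] yaw 1.606 j6 -0.13 turn 0.0
```

Scaled: -165 mm / 600 = -0.275, -125 mm / 600 = -0.2083.

```bash
echo '[[0,0,0,0,0.7],[0,0,0,0,0.85],[0,0,0,0,1],[0,0,0,0,1],[0,0,0,0,1]]' | python3 -m handwheel; echo '[[0,0,-0.0167,0,1],[0,0,-0.075,0,1],[0,0,-0.1417,0,1],[0,0,-0.2083,0,1],[0,0,-0.275,0,1]]' | python3 -m handwheel; echo '[[0,0,-0.05,0,1],[0,0,-0.05,0,1],[0,0,-0.05,0,1]]' | python3 -m handwheel;python3 w.py 477 20 30 45;  python3 d.py 576 -352 150 0.872
```

```text
t: 13.0
eef_pos: [476.4, 20.0, 8.7]
tcp_rot: [-3.141, -0.0, 1.606]
ft_force: [0.8, -0.2, 0.2]
opening: 0.884
grip_force: 0.0
t: 13.42
eef_pos: [475.7, 20.0, 176.3]
tcp_rot: [-3.141, -0.0, 1.606]
ft_force: [1.1, -0.2, 0.2]
opening: 0.999
grip_force: 0.0
t: 13.67
eef_pos: [476.6, 20.0, 205.6]
tcp_rot: [3.138, 0.0, 1.606]
ft_force: [-1.3, -0.5, -0.2]
opening: 0.998
grip_force: 0.0
wrist 5045 [476.6  20.3  87.6  56.8 -87.6] [476.7  22.1  35.9] [34.6 35.9 37.1]
t 13.7 tool d [-375.3   86.8   54.2] yaw 1.606 j6 -0.13 turn 0.734
```

Red block lies at (476.6,20.5), square. Now the grey.

Scaled: -165 mm / 600 = -0.275, -130 mm / 600 = -0.2167, 0.5 rad / 4 = 0.125.

```bash
echo '[[-0.0417,0.01,0,0.025,1],[-0.1,0.0233,0,0.05,1],[-0.1583,0.0367,0,0.075,1],[-0.2167,0.05,0,0.1,1],[-0.275,0.0633,0,0.125,1]]' | python3 -m handwheel; python3 d.py 576 -352 150 0.872
```

```text
t: 14.13
eef_pos: [519.6, -145.0, 202.0]
tcp_rot: [-3.138, 0.0, 1.101]
ft_force: [0.4, -0.6, 0.2]
opening: 1.0
grip_force: 0.0
t 14.1 tool d [-159.   144.2   51.6] yaw 1.101 j6 0.07 turn 0.229
```

Scaled: -135 mm / 600 = -0.225, 122 mm / 600 = 0.2033, 0.23 rad / 4 = 0.0575.

```bash
echo '[[-0.045,0.04,0.0083,0.02,1],[-0.09,0.0817,0.025,0.04,1],[-0.135,0.1217,0.045,0.0575,1],[-0.18,0.1633,0.0617,0.0575,1],[-0.225,0.2033,0.075,0.0575,1]]' | python3 -m handwheel; echo '[[-0.025,0.0367,0.0083,0,1],[-0.0333,0.04,0.01,0,1],[-0.0333,0.04,0.01,0,1],[-0.0333,0.04,0.01,0,1]]' | python3 -m handwheel; python3 w.py 576 -352 20 36;python3 d.py 576 -352 5 0.872
```

```text
t: 14.55
eef_pos: [568.0, -320.3, 155.6]
tcp_rot: [-3.137, 0.0, 0.875]
ft_force: [1.2, 0.6, -0.3]
opening: 0.999
grip_force: 0.0
t: 14.88
eef_pos: [573.5, -348.8, 151.4]
tcp_rot: [-3.139, -0.0, 0.875]
ft_force: [-0.6, -0.5, 0.5]
opening: 0.999
grip_force: 0.0
wrist 6593 [ 576.3 -353.6   87.3   57.    50.1] [ 577.4 -352.2   28.8] [27.5 28.8 30. ]
t 14.9 tool d [ -1.4   4.3 147.1] yaw 0.876 j6 0.05 turn 0.004
```

Scaled: 147 mm / 600 = 0.245, 138 mm / 600 = 0.23.

```bash
echo '[[-0.0025,0.0072,0.0583,0,1],[-0.0025,0.0072,0.125,0,1],[-0.0025,0.0072,0.1833,0,1],[-0.0025,0.0072,0.23,0,1],[-0.0025,0.0072,0.245,0,1]]' | python3 -m handwheel; echo '[[0,0,0,0,0.4],[0,0,0,0,0.4],[0,0,0,0,0.4],[0,0,0,0,0.4],[0,0,0,0,0.4]]' | python3 -m handwheel;echo '[[0,0,0,0,0.4],[0,0,0,0,0.4],[0,0,0,0,0.4],[0,0,0,0,0.4]]' | python3 -m handwheel; echo '[[0,0,-0.02,0,0.4],[0,0,-0.075,0,0.4],[0,0,-0.1417,0,0.4],[0,0,-0.2083,0,0.4],[0,0,-0.275,0,0.4]]' | python3 -m handwheel; echo '[[0,0,-0.05,0,0.4],[0,0,-0.0583,0,0.4],[0,0,-0.0583,0,0.4]]' | python3 -m handwheel; python3 d.py 476.6 20.8 200 1.606
```

```text
t: 15.35
eef_pos: [575.1, -350.9, 2.1]
tcp_rot: [-3.136, 0.0, 0.877]
ft_force: [-0.1, 0.1, 0.5]
opening: 1.0
grip_force: 0.0
t: 15.77
eef_pos: [577.2, -354.0, 7.6]
tcp_rot: [3.139, -0.0, 0.876]
ft_force: [0.4, -0.4, -0.6]
opening: 0.706
grip_force: 0.0
t: 16.1
eef_pos: [576.8, -353.7, 6.6]
tcp_rot: [3.141, -0.0, 0.876]
ft_force: [-2.2, 0.7, 6.4]
opening: 0.589
grip_force: 30.0
t: 16.52
eef_pos: [576.2, -353.4, 173.2]
tcp_rot: [-3.141, -0.0, 0.876]
ft_force: [0.4, -0.0, -0.3]
opening: 0.585
grip_force: 30.0
t: 16.77
eef_pos: [577.1, -353.9, 208.9]
tcp_rot: [3.137, -0.0, 0.876]
ft_force: [0.3, -0.5, -1.2]
opening: 0.586
grip_force: 30.0
t 16.8 tool d [ 223.5 -317.2    7.5] yaw 0.876 j6 0.05 turn -0.73
```

Scaled: -130 mm / 600 = -0.2167, -101 mm / 600 = -0.1683, -0.3 rad / 4 = -0.075.

```bash
echo '[[0.02,-0.0283,0,0,0.4],[0.0517,-0.0733,0,0,0.4],[0.085,-0.1217,0,-0.025,0.4],[0.1183,-0.1683,0,-0.05,0.4],[0.1533,-0.2167,0,-0.075,0.4]]' | python3 -m handwheel; python3 d.py 476.6 20.8 200 1.606
```

```text
t: 17.18
eef_pos: [534.2, -198.2, 204.1]
tcp_rot: [-3.139, -0.0, 1.18]
ft_force: [1.4, 0.2, -1.3]
opening: 0.585
grip_force: 30.0
t 17.2 tool d [ 180.5 -136.7    4.6] yaw 1.18 j6 -0.08 turn -0.426
```

Scaled: 140 mm / 600 = 0.2333, 112 mm / 600 = 0.1867, -0.43 rad / 4 = -0.1075.

```bash
echo '[[0.0467,-0.035,0,-0.025,0.4],[0.0933,-0.07,0,-0.05,0.4],[0.14,-0.1067,0,-0.075,0.4],[0.1867,-0.1417,0,-0.1,0.4],[0.2333,-0.1783,0,-0.1075,0.4]]' | python3 -m handwheel; python3 d.py 476.6 20.8 100 1.606
```

```text
t: 17.6
eef_pos: [489.3, -27.7, 204.5]
tcp_rot: [-3.139, -0.001, 1.611]
ft_force: [0.5, 0.9, -0.9]
opening: 0.592
grip_force: 30.0
t 17.6 tool d [ 48.9 -10.5 104.5] yaw 1.611 j6 -0.23 turn 0.005
```

Scaled: 104 mm / 600 = 0.1733, 85 mm / 600 = 0.1417, 0.004 rad / 4 = 0.001.

```bash
echo '[[0.0467,-0.01,0.0083,0.001,0.4],[0.08,-0.0167,0.0333,0.001,0.4],[0.0815,-0.0175,0.0833,0.001,0.4],[0.0815,-0.0175,0.1417,0.001,0.4],[0.0815,-0.0175,0.1733,0.001,0.4]]' | python3 -m handwheel; echo '[[0,0,0.0333,0,0.4],[0,0,0.0583,0,0.4],[0,0,0.0667,0,0.4],[0,0,0.0667,0,0.4],[0,0,0.0667,0,0.4]]' | python3 -m handwheel;echo '[[0,0,0,0,0.4],[0,0,0,0,0.4]]' | python3 -m handwheel;  python3 d.py 476.6 20.8 41.6 1.606
```

```text
t: 18.02
eef_pos: [476.4, 19.9, 98.3]
tcp_rot: [-3.137, -0.001, 1.603]
ft_force: [0.5, 0.1, -1.4]
opening: 0.584
grip_force: 30.0
t: 18.43
eef_pos: [478.3, 19.2, 61.7]
tcp_rot: [-3.14, -0.0, 1.602]
ft_force: [-1.1, -0.6, -1.0]
opening: 0.589
grip_force: 30.0
t: 18.6
eef_pos: [478.9, 19.2, 62.6]
tcp_rot: [3.14, 0.0, 1.602]
ft_force: [-0.2, 0.3, -1.1]
opening: 0.583
grip_force: 30.0
t 18.6 tool d [ 1.7 -2.3 21. ] yaw 1.602 j6 -0.13 turn -0.004
```

Scaled: 18.5 mm / 600 = 0.0308, 17 mm / 600 = 0.0283.

```bash
echo '[[0.0017,-0.0017,0.0133,0,0.4],[0.0028,-0.0033,0.0233,0,0.4],[0.0028,-0.0033,0.0283,0,0.4],[0.0028,-0.0033,0.0308,0,0.4],[0.0028,-0.0033,0.0308,0,0.4]]' | python3 -m handwheel; echo '[[0,0,0.0017,0,0.4],[0,0,0.0033,0,0.4],[0,0,0.0033,0,0.4]]' | python3 -m handwheel;  python3 d.py 476.6 20.8 41.6 1.606
```

```text
t: 19.02
eef_pos: [476.3, 20.9, 42.9]
tcp_rot: [-3.141, -0.0, 1.602]
ft_force: [0.0, 0.0, -1.4]
opening: 0.585
grip_force: 30.0
t: 19.27
eef_pos: [476.7, 20.8, 41.6]
tcp_rot: [3.141, -0.0, 1.602]
ft_force: [-1.0, -0.5, 2.7]
opening: 0.585
grip_force: 30.0
t 19.3 tool d [-0.  -0.1 -0. ] yaw 1.602 j6 -0.13 turn -0.004
```

Scaled: -160 mm / 600 = -0.2667, -125 mm / 600 = -0.2083.

```bash
echo '[[0,0,0,0,0.7],[0,0,0,0,0.85],[0,0,0,0,1],[0,0,0,0,1],[0,0,0,0,1]]' | python3 -m handwheel; echo '[[0,0,-0.0167,0,1],[0,0,-0.075,0,1],[0,0,-0.1417,0,1],[0,0,-0.2083,0,1],[0,0,-0.2667,0,1]]' | python3 -m handwheel; echo '[[0,0,-0.0083,0,1],[0,0,-0.0083,0,1]]' | python3 -m handwheel;python3 w.py 477 20 55 75 w5.png;  python3 d.py 432 343.3 200 1.606
```

```text
t: 19.68
eef_pos: [476.6, 20.8, 41.3]
tcp_rot: [3.142, -0.0, 1.602]
ft_force: [-1.1, -0.1, -1.0]
opening: 0.881
grip_force: 0.0
t: 20.1
eef_pos: [476.3, 20.9, 203.7]
tcp_rot: [3.141, -0.0, 1.602]
ft_force: [1.5, -0.0, 0.2]
opening: 1.002
grip_force: 0.0
t: 20.27
eef_pos: [477.2, 20.8, 208.3]
tcp_rot: [3.137, 0.0, 1.602]
ft_force: [-0.1, -0.6, 0.2]
opening: 0.998
grip_force: 0.0
wrist 5786 [477.   19.7  87.4  56.8 -88. ] [477.   21.5  63.8] [62.6 63.9 65.1]
t 20.3 tool d [323.7 -34.5   6.4] yaw 1.602 j6 -0.13 turn -0.004
```

View pics/w5.png

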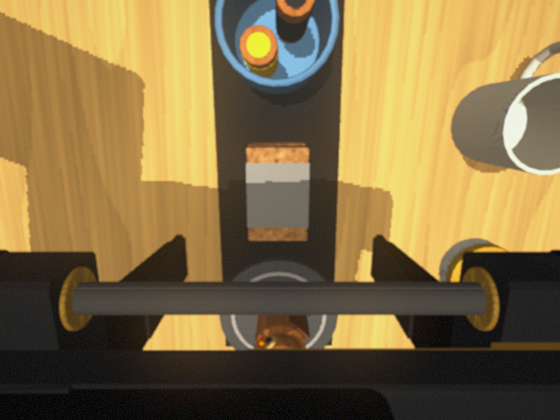

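Grey sits squarely on red at (278,192); crock with yellow (258,47) and black (294,10). Next, the green stick.

Scaled: 160 mm / 600 = 0.2667, 125 mm / 600 = 0.2083.

```bash
echo '[[0.0333,-0.0033,-0.0083,0,1],[0.0917,-0.01,-0.0167,0,1],[0.15,-0.0167,-0.0167,0,1],[0.2083,-0.0217,-0.0167,0,1],[0.2667,-0.0283,-0.0167,0,1]]' | python3 -m handwheel; echo '[[0.0583,-0.0067,0,0,1],[0.1167,-0.0133,0,0,1],[0.175,-0.02,0,0,1],[0.225,-0.025,0,0,1],[0.2667,-0.0283,0.0083,0,1]]' | python3 -m handwheel; echo '[[0.005,0,0.0083,0,1],[0.005,0,0.0083,0,1],[0.005,0,0.0083,0,1]]' | python3 -m handwheel; python3 d.py 432 343.3 111; python3 w.py 432 343 140 160; python3 - <<'E'
from m import *
i,p,d=grab('top','t6.png');c=cloud(i,d)
P=comp(c,432,343,30,140,160); print(len(P),rect(P) if len(P)>4 else 0)
i,p,d=grab('scene');c=cloud(i,d)
P=comp(c,432,343,20,140,160); print(len(P),rect(P) if len(P)>4 else 0)
E
```

```text
t: 20.73
eef_pos: [453.6, 181.5, 214.3]
tcp_rot: [-3.138, 0.001, 1.601]
ft_force: [0.5, -1.1, 0.3]
opening: 0.999
grip_force: 0.0
t: 21.15
eef_pos: [431.6, 341.6, 209.4]
tcp_rot: [-3.14, 0.001, 1.603]
ft_force: [0.9, -1.2, -0.4]
opening: 0.999
grip_force: 0.0
t: 21.4
eef_pos: [432.0, 341.8, 204.6]
tcp_rot: [-3.139, 0.002, 1.602]
ft_force: [0.5, 0.2, -0.4]
opening: 0.993
grip_force: 0.0
t 21.4 tool d [ 1.7  0.3 93.6] yaw 1.602 j6 0.52 wrist 866 [431.5 343.2  21.2  20.9  65.2] [431.5 344.2 150. ] [144.3 150.6 151.9]
91 [430.5 343.3  20.3  19.9  89.2]
0 0
```

Scaled: 96 mm / 600 = 0.16, 88 mm / 600 = 0.1467.

```bash
echo '[[0.0028,0,0.0333,0,1],[0.0028,0,0.075,0,1],[0.0028,0,0.1167,0,1],[0.0028,0,0.1467,0,1],[0.0028,0,0.16,0,1]]' | python3 -m handwheel; echo '[[0,-0.0005,0,0,0.1],[0,-0.0005,0,0,0.1],[0,-0.0005,0,0,0.1],[0,-0.0005,0,0,0.1],[0,-0.0005,0,0,0.1]]' | python3 -m handwheel;echo '[[0,0,0,0,0.1],[0,0,0,0,0.1],[0,0,0,0,0.1],[0,0,0,0,0.1],[0,0,0,0,0.1]]' | python3 -m handwheel;echo '[[0,0,0,0,0.1],[0,0,0,0,0.1],[0,0,0,0,0.1],[0,0,0,0,0.1],[0,0,0,0,0.1]]' | python3 -m handwheel
```

```text
t: 21.97
eef_pos: [432.1, 343.0, 108.5]
tcp_rot: [-3.139, 0.001, 1.6]
ft_force: [-0.2, -0.4, -0.3]
opening: 1.0
grip_force: 0.0
t: 22.38
eef_pos: [432.5, 344.5, 111.3]
tcp_rot: [3.14, -0.001, 1.602]
ft_force: [0.2, 0.0, -0.2]
opening: 0.705
grip_force: 0.0
t: 22.8
eef_pos: [432.2, 344.3, 110.4]
tcp_rot: [3.142, -0.0, 1.602]
ft_force: [1.3, 0.5, 0.2]
opening: 0.356
grip_force: 0.0
t: 23.22
eef_pos: [432.2, 344.3, 110.3]
tcp_rot: [-3.142, -0.0, 1.602]
ft_force: [-0.7, -0.2, -0.9]
opening: 0.228
grip_force: 30.0
```

Scaled: -132 mm / 600 = -0.22, -115 mm / 600 = -0.1917.

```bash
echo '[[0,0,-0.025,0,0.1],[0,0,-0.075,0,0.1],[0,0,-0.1333,0,0.1],[0,0,-0.1917,0,0.1],[0,0,-0.22,0,0.1]]' | python3 -m handwheel; echo '[[0,0,0,0,0.1],[0,0,0,0,0.1]]' | python3 -m handwheel; python3 d.py 490.2 142.5 242
```

```text
t: 23.63
eef_pos: [432.9, 344.8, 246.4]
tcp_rot: [3.138, -0.002, 1.602]
ft_force: [0.2, -0.2, 1.0]
opening: 0.229
grip_force: 30.0
t: 23.8
eef_pos: [432.2, 344.3, 242.8]
tcp_rot: [3.14, -0.001, 1.602]
ft_force: [-0.1, 0.0, -0.8]
opening: 0.224
grip_force: 30.0
t 23.8 tool d [-203.5   51.7    0.7] yaw 1.602 j6 0.52
```

The manual's scale: shifts go in shares of 600 mm and turns go in shares of 4 rad. Converting my numbers, -160 mm / 600 = -0.2667, -125 mm / 600 = -0.2083.

```bash
echo '[[-0.0333,0.0083,0,0,0.1],[-0.0917,0.0233,0,0,0.1],[-0.15,0.0383,0,0,0.1],[-0.2083,0.0533,0,0,0.1],[-0.2667,0.0683,0,0,0.1]]' | python3 -m handwheel; echo '[[-0.0333,0.0083,0,0,0.1],[-0.0583,0.015,0,0,0.1],[-0.0717,0.0175,0,0,0.1],[-0.0717,0.0175,0,0,0.1]]' | python3 -m handwheel;echo '[[0,0,0,0,0.1],[0,0,0,0,0.1],[0,0,0,0,0.1]]' | python3 -m handwheel; python3 d.py 490.2 142.5 242; python3 - <<'E'
from m import *
from scipy.optimize import least_squares
for n in('wrist','scene','top'):
    i,p,d=grab(n,n+'7.png'); c=cloud(i,d); P=c.reshape(-1,3); col=p.reshape(-1,3).astype(int)
    rr=np.hypot(P[:,0]-472,P[:,1]-160); m=(rr<52)&(P[:,2]>98)&(P[:,2]<110); T=P[m].astype(np.float32)
    print(n,len(T))
    if len(T)>20:
        _,l,cen=cv2.kmeans(T[:,:2].copy(),2,None,(3,50,.1),5,0)
        for j in(0,1): print('  stick',np.round(cv2.minEnclosingCircle(T[l[:,0]==j][:,:2].copy())[0],1),(l==j).sum())
    m=(rr<60)&(P[:,2]>85)&(P[:,2]<91)&(rr>36)&(col[:,2]>col[:,0]+10);T=P[m]
    if len(T)>20: print('  rim',least_squares(lambda q:np.hypot(T[:,0]-q[0],T[:,1]-q[1])-43.6,[472,160],loss='soft_l1').x.round(1),len(T))
    m=(rr<70)&(P[:,2]>118)&(P[:,2]<230)&(col[:,1]>col[:,0]+8)&(col[:,1]>col[:,2]+8);T=P[m]
    if len(T)>20:
        for z in (135,165,195): t=T[abs(T[:,2]-z)<12]; print('  green',z,len(t),t.mean(0).round(1) if len(t) else 0)
E
```

```text
t: 24.22
eef_pos: [477.6, 184.0, 240.6]
tcp_rot: [-3.139, 0.001, 1.602]
ft_force: [0.8, -0.5, 0.1]
opening: 0.229
grip_force: 30.0
t: 24.55
eef_pos: [489.8, 141.8, 241.0]
tcp_rot: [-3.139, 0.0, 1.6]
ft_force: [-0.4, 0.4, -0.8]
opening: 0.227
grip_force: 30.0
t: 24.8
eef_pos: [489.6, 143.9, 242.1]
tcp_rot: [-3.141, -0.0, 1.603]
ft_force: [0.0, -0.5, 0.3]
opening: 0.228
grip_force: 30.0
t 24.8 tool d [-1.4  0.6  0.1] yaw 1.603 j6 0.12 wrist 1519
  stick [459.6 138.6] 740
  stick [484.9 171.4] 779
  rim [472.2 158.9] 1679
  green 135 0 0
  green 165 216 [489.2 151.7 165.6]
  green 195 308 [489.6 151.7 195.6]
scene 137
  stick [484.5 172.4] 112
  stick [458.3 145.8] 25
  rim [473.1 159.1] 226
  green 135 0 0
  green 165 58 [497.7 146.1 165.5]
  green 195 52 [498.9 145.3 194.8]
top 116
  stick [470.  149.4] 50
  stick [458.  137.8] 66
  rim [471.6 159.7] 173
  green 135 0 0
  green 165 15 [485.1 135.  167.4]
  green 195 22 [486.1 134.8 194.4]
```

View pics/wrist7.png

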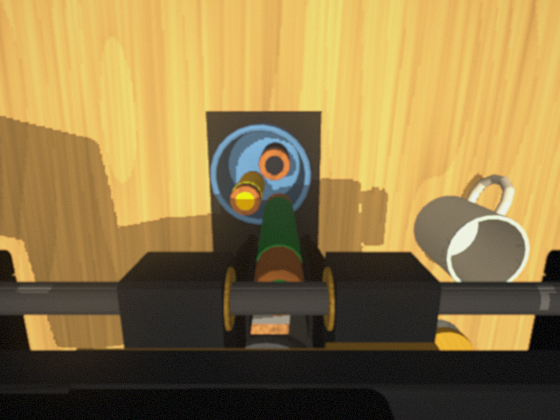

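Wrist view: green stick held upright at (278,240); yellow top at (245,200), black at (275,162). The free gap is under the green stick. Lower steadily.

Scaled: 22 mm / 600 = 0.0367, 18 mm / 600 = 0.03.

```bash
echo '[[-0.002,0.001,0.0083,0,0.1],[-0.002,0.001,0.02,0,0.1],[-0.002,0.001,0.03,0,0.1],[-0.002,0.001,0.0367,0,0.1],[-0.002,0.001,0.0367,0,0.1]]' | python3 -m handwheel; echo '[[0,0,0.01,0,0.1],[0,0,0.0233,0,0.1],[0,0,0.0367,0,0.1],[0,0,0.05,0,0.1],[0,0,0.0633,0,0.1]]' | python3 -m handwheel;  python3 d.py 490.2 142.5 121
```

```text
t: 25.37
eef_pos: [490.2, 141.7, 219.1]
tcp_rot: [-3.14, 0.0, 1.602]
ft_force: [0.4, 0.7, -0.2]
opening: 0.229
grip_force: 30.0
t: 25.78
eef_pos: [490.5, 141.8, 181.3]
tcp_rot: [-3.141, -0.0, 1.602]
ft_force: [0.0, -1.1, -0.1]
opening: 0.225
grip_force: 30.0
t 25.8 tool d [ 0.7 -0.2 60.3] yaw 1.602 j6 0.12
```

Scaled: 36 mm / 600 = 0.06, 30 mm / 600 = 0.05.

```bash
echo '[[0.0008,0,0.01,0,0.1],[0.0008,0,0.0233,0,0.1],[0.0008,0,0.0367,0,0.1],[0.0008,0,0.05,0,0.1],[0.0008,0,0.06,0,0.1]]' | python3 -m handwheel; echo '[[0,0,0.0083,0,0.1],[0,0,0.0167,0,0.1],[0,0,0.025,0,0.1],[0,0,0.03,0,0.1],[0,0,0.03,0,0.1]]' | python3 -m handwheel; echo '[[0,0,0.0017,0,0.1],[0,0,0.0033,0,0.1],[0,0,0.005,0,0.1],[0,0,0.005,0,0.1]]' | python3 -m handwheel; python3 d.py 490.2 142.5 119
```

```text
t: 26.2
eef_pos: [490.4, 142.3, 145.3]
tcp_rot: [-3.141, -0.0, 1.602]
ft_force: [-0.9, 0.1, -0.5]
opening: 0.227
grip_force: 30.0
t: 26.62
eef_pos: [490.4, 142.3, 127.7]
tcp_rot: [-3.141, 0.0, 1.602]
ft_force: [0.0, -0.2, -0.3]
opening: 0.23
grip_force: 30.0
t: 26.95
eef_pos: [490.6, 142.3, 125.3]
tcp_rot: [3.141, -0.0, 1.602]
ft_force: [-0.4, -0.7, -0.1]
opening: 0.229
grip_force: 30.0
t 26.9 tool d [ 0.2 -0.4  6.3] yaw 1.602 j6 0.12
```

Scaled: 4 mm / 600 = 0.0067, 3 mm / 600 = 0.005.

```bash
echo '[[0,0,0.0017,0,0.1],[0,0,0.0033,0,0.1],[0,0,0.005,0,0.1],[0,0,0.0067,0,0.1],[0,0,0.0067,0,0.1]]' | python3 -m handwheel; echo '[[0,0,0.0017,0,0.1],[0,0,0.0025,0,0.1],[0,0,0.0025,0,0.1]]' | python3 -m handwheel; echo '[[0,0,0.001,0,0.1],[0,0,0.002,0,0.1],[0,0,0.002,0,0.1]]' | python3 -m handwheel
```

```text
t: 27.37
eef_pos: [490.5, 142.3, 121.1]
tcp_rot: [-3.141, -0.0, 1.602]
ft_force: [0.1, -0.3, -0.5]
opening: 0.223
grip_force: 30.0
t: 27.62
eef_pos: [490.5, 142.3, 119.7]
tcp_rot: [-3.142, -0.0, 1.602]
ft_force: [0.1, -0.8, 0.1]
opening: 0.227
grip_force: 30.0
t: 27.87
eef_pos: [490.7, 142.4, 119.2]
tcp_rot: [3.141, -0.0, 1.602]
ft_force: [-0.9, -0.6, 6.7]
opening: 0.228
grip_force: 30.0
```

Foot on the floor at 119.2 (expected 119.3). Release and rise.

Scaled: 175 mm / 600 = 0.2917, 140 mm / 600 = 0.2333.

```bash
echo '[[0,0,0,0,0.35],[0,0,0,0,0.5],[0,0,0,0,0.65],[0,0,0,0,0.8],[0,0,0,0,0.9]]' | python3 -m handwheel; echo '[[0,0,-0.0083,0,0.9],[0,0,-0.0333,0,0.9],[0,0,-0.0833,0,0.9],[0,0,-0.1417,0,0.9],[0,0,-0.2,0,0.9]]' | python3 -m handwheel;  echo '[[0.0583,0,-0.0083,0,0.9],[0.1167,0,-0.0083,0,0.9],[0.175,0,-0.0083,0,0.9],[0.2333,0,-0.0083,0,0.9],[0.2917,0,-0.0083,0,0.9]]' | python3 -m handwheel;echo '[[0.05,0,0,0,0.9],[0.1,0,0,0,0.9],[0.1333,0,0,0,0.9],[0.1333,0,0,0,0.9],[0.1333,0,0,0,0.9]]' | python3 -m handwheel
python3 - <<'E'
from m import *
ims=[]
for n in('scene','top'):
    i,p,d=grab(n); c=cloud(i,d); ims.append(p)
    for nm,x,y,r,a,b in(('owl',482,-120,40,115,131),('green',490,142,25,150,170),('grey',477,20,56,57,75),('yel',460,139,20,98,110),('blk',484.5,172,20,98,110),('mug',694,91,48,83,100),('tin',702,-71,45,24,45)):
        P=comp(c,x,y,r,a,b); print(n,nm,len(P),rect(P) if len(P)>4 else '',P[:,2].max().round(1) if len(P) else '')
o=np.zeros((420,800,3),np.uint8); o[:,:400]=cv2.resize(ims[0][120:330,200:400],(400,420)); o[:,400:]=cv2.resize(ims[1][120:330,150:350],(400,420)); cv2.imwrite('pics/fin.png',o[:,:,::-1])
print(state()['opening'],state()['grip_force'],state()['eef_pos'])
E
```

```text
t: 28.28
eef_pos: [490.5, 142.3, 118.5]
tcp_rot: [-3.141, -0.0, 1.602]
ft_force: [0.2, -0.1, -0.2]
opening: 0.521
grip_force: 0.0
t: 28.7
eef_pos: [490.1, 142.3, 240.2]
tcp_rot: [-3.141, 0.0, 1.602]
ft_force: [1.6, 1.1, -0.7]
opening: 0.866
grip_force: 0.0
t: 29.12
eef_pos: [484.8, 318.9, 244.2]
tcp_rot: [3.141, -0.0, 1.602]
ft_force: [0.2, -0.8, 1.0]
opening: 0.901
grip_force: 0.0
t: 29.53
eef_pos: [482.2, 397.7, 243.5]
tcp_rot: [-3.141, 0.0, 1.603]
ft_force: [-0.2, 0.2, 0.2]
opening: 0.902
grip_force: 0.0
scene owl 173 [ 483.1 -118.3   42.1   37.5  -50.6] 127.7
scene green 82 [491.  141.6  21.   20.    7. ] 163.9
scene grey 726 [476.3  19.5  88.9  60.  -88.8] 69.1
scene yel 37 [456.1 146.6  26.   10.1  21.7] 107.1
scene blk 112 [485.3 171.6  26.9  26.  -58.7] 108.4
scene mug 266 [695.2  89.6  79.   79.   79.1] 95.4
scene tin 745 [702.3 -71.8  74.3  73.9  19.5] 36.9
top owl 241 [ 483.1 -118.6   41.5   39.2   89.8] 130.5
top green 80 [489.7 142.2  20.2  19.9 -83.4] 163.7
top grey 830 [476.9  21.4  87.9  56.5 -88.5] 68.4
top yel 115 [460.5 139.   28.9  26.3 -35.2] 108.0
top blk 98 [484.1 173.8  25.7  23.5  89.7] 108.4
top mug 208 [694.3  91.6  78.9  78.5  46.9] 93.2
top tin 685 [702.2 -70.2  74.8  74.  -41.3] 37.4
0.9018248065353613 0.0 [482.61818871 396.44269542 243.74429975]
```

View pics/fin.png

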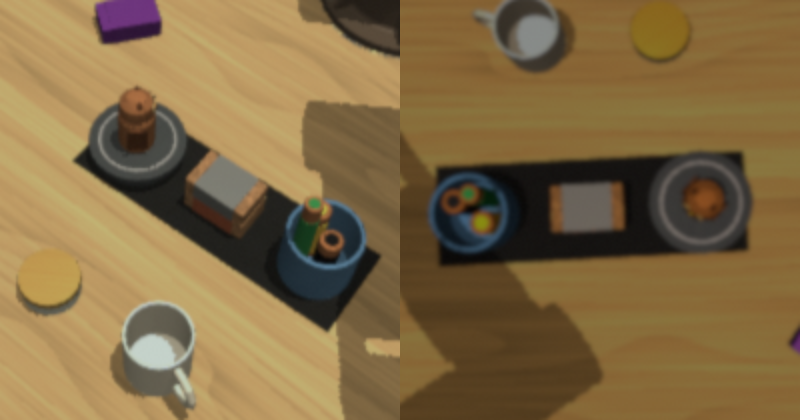

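Final view: owl upright on the turntable (137,120), grey on red midway (226,192), and all three sticks in the crock (315,230). Mug and tin are unmoved.

```bash
python3 -c "from cell import job_done; print(job_done())"
```

```text
the job is handed in; nothing more can be done
None
```

I handed the job in at about 30 s. By the final camera check, the owl is upright on the turntable, the grey block is square on the red one midway, all three sticks stand in the crock, and the mug and tin haven't moved; the judge's verdict was not shown.

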